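# Slide a spacer along the rail into the corner of a squaring board

## Robot

A 6-joint arm with a two-finger parallel gripper is mounted at the origin on a cart in front of the work surface, level with it; the furniture and walls round the work are solid. World frame = base frame: x ahead of the robot, y to its left, z up, the work surface at z = 0. Lengths are in m, angles in rad, forces in N, time in s.
With the tool pointing down it reaches from about 0.35 to 0.775 m from the base axis. Payload 7.3 kg.
Tool frame: the origin (TCP) lies midway between the tips of the shut fingers; the grasp point (between the pads) lies 19 mm behind it (robot.grip_depth is the z of the grasp point in the tool frame, in m); z points along the fingers, y is the line along which they close (so a half turn about z gives the same grasp; the last joint's range is limited). The gripper opens to 92 mm and grips with 3 to 60 N. Pads are 19 mm wide; open, the fingers measure 130 mm over their backs; the gripper's body (75 mm by 190 mm) begins 47 mm behind the grasp point.
Start: joints at [-1.402, 0.342, 1.524, -0, 1.275, -0.146], TCP at [0.163, -0.499, 0.227] pointing down, gripper open.
Joint ranges: [-2.53, 2.53], [-0.77, 2.02], [0.04, 2.7], [-1, 4.14], [0.28, 2.66], [-3.11, 3.11]. Speed limits (rad/s): [2.57, 2.57, 3.14, 3.14, 3.14, 3.14].

## Interface

Orientations are given as [roll, pitch, yaw] about the fixed x, y, z axes, in that order (R = Rz(yaw) Ry(pitch) Rx(roll)).
In Python, from cell import robot, viewer gives the robot as it stands.
- The arm moves only by the tool step_arm, never from a script. Its argument "increments" is a list of rows, each an object with "delta_pos": the shift along the tool's x, y, z in cm, a list of three; "dr": the turn, a rotation vector about the tool's x, y, z in degrees, a list of three; "fingers": the closure, from -1 (fully open) to 1 (shut), so that 0 is half open. In form: [{"delta_pos": [tx, ty, tz], "dr": [wx, wy, wz], "fingers": fingers}, ...]. A call has exactly 5 rows; each row is the pose to reach, as a shift and turn from the pose commanded when the call began, along the tool's axes at that moment; what a row does not reach only later rows make up. A row lasts 1/8 s, in which the tool goes at most 62.5 mm and 10.7 degrees, less where a joint would pass 70% of its speed; a pose out of reach is approached as far as the arm can. A call with a gripper value outside its range is refused whole. The fingers move at their own pace and stop on an object; "newtons" is the grip in N (left out, the last holds). Time passes only in rows, so rows that repeat a pose let the fingers close, or fill a call up. It gives the time, the measured TCP pose, the force, the opening and the grip force at its end, in the units of the state.
- robot.observe(): the state, without advancing time (a new reading comes with each control period).
- viewer.read_camera(name): name is "scene" or "top" or "wrist"; returns the picture (384x512x3 uint8, red, green, blue); there is no depth.
- viewer.camera_params(name): a dict with "K" (3x3 intrinsics, pixels), "T" (4x4, takes a point from camera to world coordinates). Camera axes: x right, y down, z forward; pixel columns grow to the right and rows downward; lengths in m; the calibration is good to about 2 mm. A picture is of the moment at which its call begins: read the wrist's pose just before it. camera_params takes no time and is no camera call; for the wrist camera it gives the pose at the moment of the call.
- robot.hand_in(): hands the job in; it is judged then, once.
The state is a dict: "time": time; "qpos": joint angles; "qvel": joint speeds; "joint_efforts": joint torques, N m; "tool_pos": TCP position; "tool_rot": TCP orientation; "contact_force": force on the tool from outside, world axes, zero at the start; "torque": the same for the moment, N m; "opening": finger opening in m; "grip_force": force on a finger pad.
Only numpy, scipy, OpenCV 4.12 (cv2) and the standard library are available. Lean on these libraries where they do the work, as an engineer would, in place of code of your own. Each camera call takes 0.05 s, during which the arm holds its last target. There are 200 camera calls.

## Task

Push the flat rectangular spacer, which lies loose on the squaring board, towards the robot until its long side is flush against the long steel rail; then slide it along the rail into the corner pocket until it sits fully home against both the rail and the end stop. Only push it with the fingers: do not grip it and do not lift it. Leave the round spacer, the jar, the doming block and the borax cone where they are, and finish clear of everything.

Things in the scene. Friction and masses are not known exactly. Their poses are not given: they have to be found in the camera images.
- squaring_board: Fixed fixture on the bench: plywood board 120 (x) x 300 (y) x 10 mm with three steel bars on it, each 10 mm high (tops 20 mm over the bench): rail, end stop and lip. Turned up to about 8 degrees. Origin: centre of the underside; x points away from the robot, y to its left along the rail, z up.
- rail_end (a point): Right-hand end of the long rail, on the top edge of the face that looks away from the robot. The rail is straight, 14 mm wide, along the board's near side (nearest the robot); its working face lies at x = -44 mm in the board's frame and runs from y = -142 mm to the end stop. Axes as the board's.
- stop_corner (a point): Inner corner of rail and end stop, on their top edge (x = -44, y = +130 mm in the board's frame). The end stop stands at the left end, square to the rail, 14 mm thick, its face running from here 58 mm away from the robot. Axes as the board's.
- lip_end (a point): Top edge of the right-hand end of the short lip, on the side that faces the rail (x = +2, y = +98 mm in the board's frame). The lip is parallel to the rail, 12 mm wide (x = +2 to +14 mm), and runs 32 mm left to the end stop. Rail, stop and lip make the corner pocket, 46 mm wide, 32 mm deep, open to the right.
- pocket_seat (a point): Point on the board's top face where the flat spacer's origin lies when it is fully home in the corner (20 mm from the rail's face, 32 mm from the end stop's face); at x = -24, y = +98, z = +10 mm in the board's frame, axes as the board's. Half of the spacer then stands out of the pocket to the right.
- flat_spacer: Loose rectangular steel spacer with two small holes marked on top, 40 mm (x) by 64 mm (y, its long side) by 16 mm high, about 0.18 to 0.36 kg. Lies flat on the squaring board, beyond the rail as the robot sees it, and well to the right of the pocket, its long side up to about 25 degrees askew to the rail. Origin: centre of its underside; y along its long side, to the robot's left; z up.
- round_spacer: Loose round steel spacer, 32 mm in diameter, 16 mm high, lying on the board near its left end, just beyond the lip; must stay. Origin: centre of its underside.
- flux_jar: White jar with a black cap, 44 mm in diameter, 54 mm high, standing on the bench beside the board; must stay. Origin: centre of its underside.
- doming_block: Steel cube of 45 mm with round hollows, standing on the bench beside the board; must stay. Origin: centre of its underside.
- borax_cone: White blunt cone, 27 mm in diameter, 36 mm high, standing on the bench to the left of the board; must stay. Origin: centre of its underside.
Mind the look-alikes: they are no part of the job. Leave any purple look-alike of the flat_spacer alone.

How it is judged:
On the way, in this order (a step that is already met when the one before it is completed fails the run):
1. the flat spacer lies flush against the rail, still short of the pocket (x of flat_spacer in the frame of squaring_board below -0.021 m and angle between the y axis of flat_spacer and the y axis of squaring_board, either way round below 0.06 rad and y of flat_spacer in the frame of squaring_board below 0.05 m), for 0.2 s.
2. it has slid along the rail to the mouth of the pocket, still against the rail (x of flat_spacer in the frame of squaring_board below -0.016 m and angle between the y axis of flat_spacer and the y axis of squaring_board, either way round below 0.2 rad and y of flat_spacer in the frame of squaring_board above 0.055 m).
At the end, for the whole second after the job is handed in: The flat spacer lies at rest, flat on the board in the corner pocket, within 3 mm of both the rail and the end stop, its long side parallel to the rail within 0.06 rad (x of flat_spacer in the frame of squaring_board below -0.021 m and y of flat_spacer in the frame of squaring_board above 0.095 m and angle between the y axis of flat_spacer and the y axis of squaring_board, either way round below 0.06 rad and distance between flat_spacer and pocket_seat below 0.006 m and angle between flat_spacer's own z axis and vertical below 0.06 rad and linear speed of flat_spacer below 0.01 m/s); the robot touches nothing.
It fails at once if the flat spacer is lifted more than 6 mm off the board or tipped (z of flat_spacer in the frame of squaring_board above 0.016 m or angle between flat_spacer's own z axis and vertical above 0.25 rad).
It fails at once if the flat spacer is gripped (the fingers stand on both sides of it and touch it) (contact force between the fingers and flat_spacer above 1 N and x of the grasp point in the frame of flat_spacer between -0.01 and 0.01 m and y of the grasp point in the frame of flat_spacer between -0.022 and 0.022 m and z of the grasp point in the frame of flat_spacer below 0.029 m).
It fails at once if the round spacer, jar, doming block or borax cone is moved more than 15 mm (distance of any of round_spacer, flux_jar, doming_block, borax_cone from where it was at the start of the episode above 0.015 m).
It also fails if it takes over 51 s, if anything falls off the work surface, if the arm or the gripper's body presses on something with over 40 N, if the wrist force passes 120 N, or if a joint passes its speed limit or range.

## Working session

There is one attempt and no reset: what is moved stays moved. The work goes in short steps, Python scripts to look and compute and a tool call to move; the robot and the scene stay as the last step left them, time stands still between calls to the robot, and variables do not carry over. Pictures are saved under pics/ and viewed, at most 10 in all, crops included, and the job is handed in when it is done.

Besides the shell and the picture viewer there is one more tool, called after "Call:" by a JSON object that holds its "fn" and its "kwargs". step_arm: Moves the arm, as the interface text tells. Its arguments: {"type":"object","properties":{"increments":{"type":"array"},"newtons":{"type":"number"}},"required":["increments"]}

```bash
mkdir -p pics; python3 - <<'E'
from cell import robot, viewer
import cv2
s=robot.observe(); print(s['time'],s['tool_pos'],s['tool_rot'],s['opening'])
for n in ('top','scene'):
    im=viewer.read_camera(n); cv2.imwrite(f'pics/{n}0.png',cv2.resize(im[:,:,::-1],None,fx=1.5,fy=1.5,interpolation=cv2.INTER_CUBIC))
    p=viewer.camera_params(n); print(n,p['K'],p['T'])
E
```

```text
0.0 [ 0.16249746 -0.49879071  0.22603107] [-3.14006582e+00 -2.55325968e-04  3.14736991e-01] 0.09215593434105114
top [[411.51857898   0.         253.32487808]
 [  0.         411.51857898 191.73261259]
 [  0.           0.           1.        ]] [[-0.0040987  -0.9897265   0.14291487  0.37655589]
 [-0.99994928  0.00537121  0.00851934 -0.00203577]
 [-0.00919944 -0.14287271 -0.98969832  1.04602523]
 [ 0.          0.          0.          1.        ]]
scene [[399.52142029   0.         256.24107493]
 [  0.         399.52142029 194.90023191]
 [  0.           0.           1.        ]] [[-0.54297541 -0.54257183  0.64093175 -0.18726796]
 [-0.83956387  0.33473772 -0.4278822   0.44820932]
 [ 0.0176128  -0.77043265 -0.63727806  0.70722166]
 [ 0.          0.          0.          1.        ]]
```

View pics/top0.png

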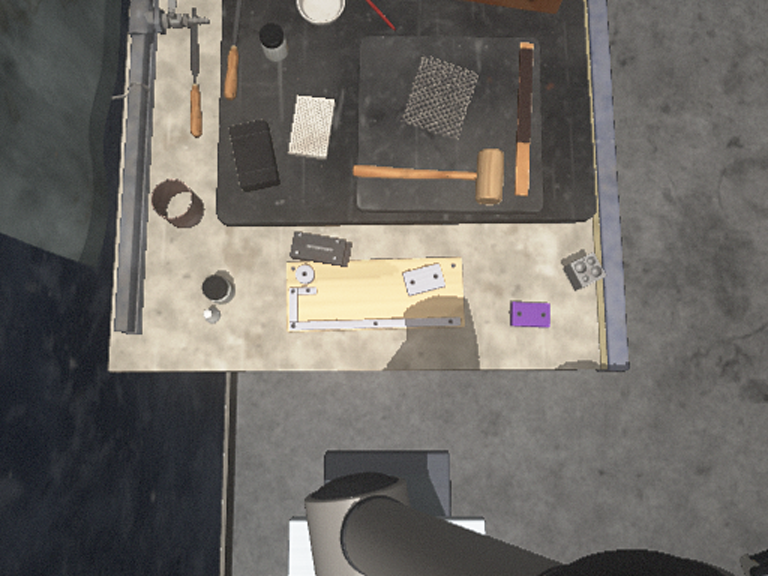

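View pics/scene0.png

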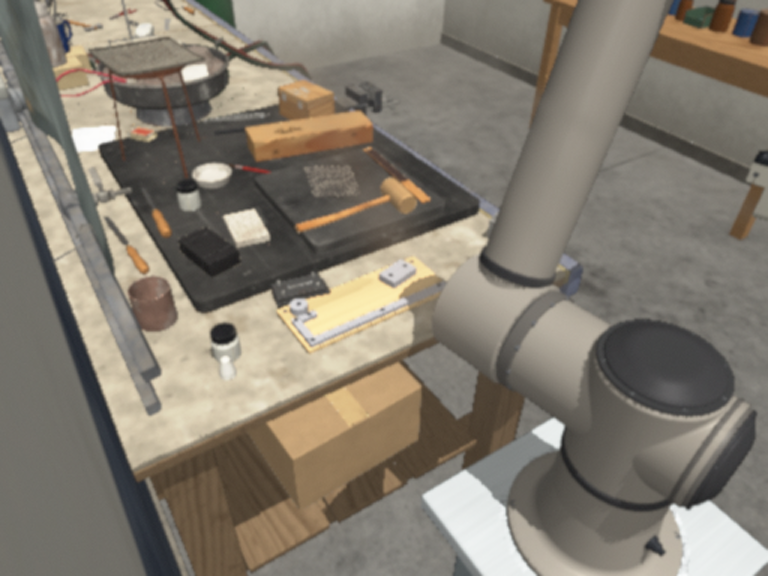

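The top view, at 1.5x, shows these positions: flat spacer about (424,279), askew. Rail runs from (463,321) to (290,326), end stop about (293,305), and round spacer (304,273). Jar (216,287), cone (211,314), doming block (583,270), purple decoy (530,314). A zoomed crop will give more precise edges.

```bash
python3 - <<'E'
import cv2
im=cv2.imread('pics/top0.png'); im=cv2.resize(im,None,fx=1/1.5,fy=1/1.5,interpolation=cv2.INTER_AREA)
c=im[165:228,185:315]; cv2.imwrite('pics/crop0.png',cv2.resize(c,None,fx=6,fy=6,interpolation=cv2.INTER_CUBIC))
E
```

```text
(no output)
```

View pics/crop0.png

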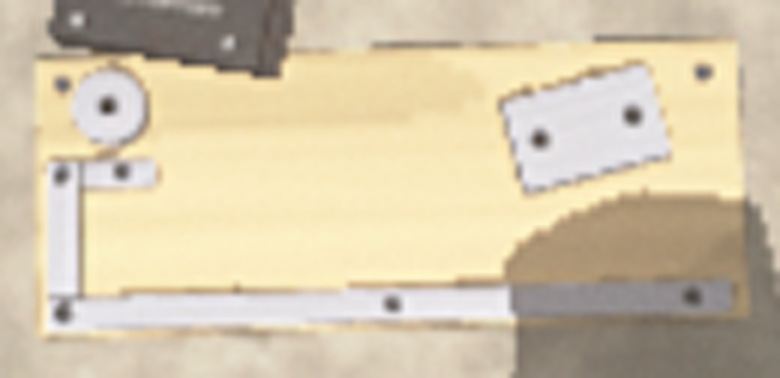

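The 6x crop shows: rail end (733,282), stop corner (80,297), lip end (157,187). Spacer top corners are (500,102), (645,63), (670,157) and (527,194). Holes are at (540,139) and (632,116). Round spacer is about (109,106).

```bash
cat > h.py <<'E'
import numpy as np
from cell import robot, viewer
from scipy.spatial.transform import Rotation as R
def ray(n,uv,z,p=None):
    p=p or viewer.camera_params(n); K,T=p['K'],p['T']
    d=T[:3,:3]@np.linalg.solve(K,[uv[0],uv[1],1]); o=T[:3,3]
    return o+d*(z-o[2])/d[2]
E
python3 - <<'E'
from h import *
g=lambda u,v,z: ray('top',((u+.5)/6-.5+185,(v+.5)/6-.5+165),z)
re=g(733,282,.02); sc=g(80,297,.02); le=g(157,187,.02)
y=(sc-re)[:2]; L=np.linalg.norm(y); yaw=np.arctan2(-y[0],y[1])
print('rail',re,sc,'L',L,'yaw',yaw)
Rb=np.array([[np.cos(yaw),-np.sin(yaw)],[np.sin(yaw),np.cos(yaw)]])
mid=(re+sc)[:2]/2; o=mid-Rb@np.array([-.044,-.006]); print('board',o)
tb=lambda p: Rb.T@(p[:2]-o)
print('lip',tb(le))
c=[g(*p,.026) for p in [(500,102),(645,63),(670,157),(527,194)]]
print('spacer corners b',[tb(p).round(4) for p in c],'w',np.round(c,4).tolist())
print('sizes',[np.linalg.norm(c[i]-c[i-1]) for i in range(4)])
h=[g(540,139,.026),g(632,116,.026)]; d=tb(h[0])-tb(h[1])
print('holes ctr',tb((h[0]+h[1])/2),'angle b',np.degrees(np.arctan2(-d[0],d[1])), 'corner ctr',tb(np.mean(c,0)))
print('round',tb(g(109,106,.026)), 'jar',tb(ray('top',(216/1.5,287/1.5),.054)))
E
```

```text
rail [ 0.47387516 -0.1265009   0.02      ] [0.4689519  0.14570354 0.02      ] L 0.2722489574136682 yaw 0.018084631107629336
board [0.51529783 0.01639602]
lip [0.00154548 0.09764064]
spacer corners b [array([ 0.0333, -0.047 ]), array([ 0.0484, -0.1083]), array([ 0.0083, -0.1173]), array([-0.0058, -0.0572])] w [[0.5494, -0.03, 0.026], [0.5657, -0.091, 0.026], [0.5258, -0.1007, 0.026], [0.5105, -0.0409, 0.026]]
sizes [np.float64(0.04040745537030005), np.float64(0.0630878760458148), np.float64(0.04107558004484532), np.float64(0.06170977152724615)]
holes ctr [ 0.02161823 -0.08267412] angle b 12.828040483322411 corner ctr [ 0.02104753 -0.08244742]
round [0.03546461 0.11686389] jar [0.01159115 0.25692691]
```

```bash
cat >> h.py <<'E'
YAW=.0181; O=np.array([.5153,.0164]); Rb=np.array([[np.cos(YAW),-np.sin(YAW)],[np.sin(YAW),np.cos(YAW)]])
def st():
    s=robot.observe(); p=np.array(s['tool_pos']); b=Rb.T@(p[:2]-O)
    print('t',s['time'],'board xy mm',(b*1e3).round(1),'z',round(p[2]*1e3,1),'rot',np.round(s['tool_rot'],3),'F',np.round(s['contact_force'],1),'open',round(s['opening'],4)); return s
def to(bx,by,z,yaw=YAW):
    s=st(); w=np.r_[O+Rb@[bx,by],z]; A=R.from_euler('xyz',s['tool_rot']); B=R.from_euler('xyz',[np.pi,0,yaw])
    print('delta cm',(A.inv().apply(w-s['tool_pos'])*100).round(2),'dr deg',np.degrees((A.inv()*B).as_rotvec()).round(2))
E
python3 -c "
from h import *; to(.072,-.084,.1)"
```

```text
t 0.1 board xy mm [-362.1 -508.8] z 226.1 rot [-3.14  -0.     0.315] F [-0.3  0.   0.1] open 0.0922
delta cm [ 53.93 -27.91  12.66] dr deg [-0.08  0.   17.  ]
```

Call:
{"fn": "step_arm", "kwargs": {"increments": [{"delta_pos": [5, -2.8, 1.2], "dr": [0, 0, 3], "fingers": 0.55}, {"delta_pos": [10, -5.6, 2.4], "dr": [0, 0, 7], "fingers": 0.55}, {"delta_pos": [15, -8.4, 3.6], "dr": [0, 0, 10], "fingers": 0.55}, {"delta_pos": [20, -11.2, 4.8], "dr": [0, 0, 13], "fingers": 0.55}, {"delta_pos": [25, -14, 6], "dr": [0, 0, 17], "fingers": 0.55}]}}

```text
time: 0.72
tool_pos: [0.3579, -0.2871, 0.1663]
tool_rot: [3.142, -0.0, 0.016]
contact_force: [1.2, -0.4, -0.8]
opening: 0.0466
grip_force: 0.0
```

```bash
python3 -c "
from h import *; to(.072,-.084,.1)"
```

```text
t 0.725 board xy mm [-162.9 -300.6] z 166.3 rot [ 3.142 -0.     0.016] F [ 1.2 -0.4 -0.8] open 0.0466
delta cm [ 23.44 -21.72   6.63] dr deg [ 0.   -0.   -0.14]
```

Call:
{"fn": "step_arm", "kwargs": {"increments": [{"delta_pos": [4.7, -4.3, 1.3], "dr": [0, 0, -0.1], "fingers": 0.55}, {"delta_pos": [9.4, -8.7, 2.6], "dr": [0, 0, -0.1], "fingers": 0.55}, {"delta_pos": [14.1, -13, 4], "dr": [0, 0, -0.1], "fingers": 0.55}, {"delta_pos": [18.8, -17.4, 5.3], "dr": [0, 0, -0.1], "fingers": 0.55}, {"delta_pos": [23.4, -21.7, 6.6], "dr": [0, 0, -0.1], "fingers": 0.55}]}}

```text
time: 1.35
tool_pos: [0.5787, -0.075, 0.1027]
tool_rot: [3.141, 0.0, 0.02]
contact_force: [1.0, 0.1, 1.1]
opening: 0.0206
grip_force: 0.0
```

```bash
python3 -c "
from h import *; to(.072,-.084,.014)
import cv2
p=viewer.camera_params('wrist'); im=viewer.read_camera('wrist'); print(p['T'].round(3).tolist())
cv2.imwrite('pics/w1.png',im[:,:,::-1])"
```

```text
t 1.35 board xy mm [ 61.7 -92.5] z 102.7 rot [3.141 0.    0.02 ] F [1.  0.1 1.1] open 0.0206
delta cm [ 1.04 -0.85  8.86] dr deg [0.01 0.03 0.11]
[[0.02, -0.956, -0.294, 0.659], [-1.0, -0.019, -0.007, -0.073], [0.001, 0.294, -0.956, 0.261], [0.0, 0.0, 0.0, 1.0]]
```

View pics/w1.png

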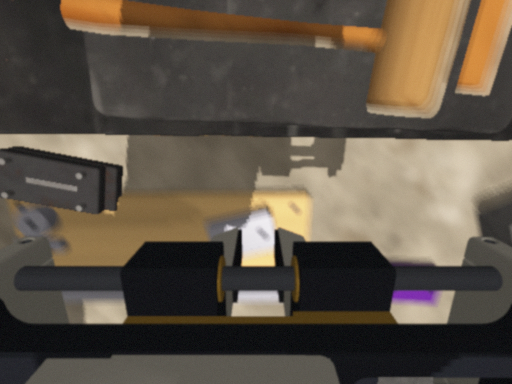

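The wrist view shows the fingers above the spacer's right and far part, around (255,240), with the free bench beyond the board. I'll re-read the settled pose and then descend beyond the spacer.

```bash
python3 -c "
from h import *; to(.072,-.084,.014)"
```

```text
t 1.4 board xy mm [ 65.4 -87.1] z 100.9 rot [-3.139e+00 -1.000e-03  2.300e-02] F [2.  4.5 0. ] open 0.0205
delta cm [ 0.65 -0.29  8.69] dr deg [-0.16 -0.08  0.28]
```

Call:
{"fn": "step_arm", "kwargs": {"increments": [{"delta_pos": [0.1, 0, 0], "dr": [0, 0, 0], "fingers": 0.55}, {"delta_pos": [0.1, 0, 2], "dr": [0, 0, 0], "fingers": 0.55}, {"delta_pos": [0.1, 0, 5], "dr": [0, 0, 0], "fingers": 0.55}, {"delta_pos": [0.1, 0, 8], "dr": [0, 0, 0], "fingers": 0.55}, {"delta_pos": [0.1, 0, 8.6], "dr": [0, 0, 0], "fingers": 0.55}]}}

```text
time: 2.02
tool_pos: [0.5769, -0.0777, 0.0161]
tool_rot: [-3.141, 0.003, 0.018]
contact_force: [0.2, -0.2, 0.1]
opening: 0.0206
grip_force: 0.0
```

```bash
python3 -c "
from h import *; to(.0055,-.084,.014)"
```

```text
t 2.025 board xy mm [ 59.8 -95.2] z 16.1 rot [-3.141e+00  3.000e-03  1.800e-02] F [ 0.2 -0.2  0.1] open 0.0206
delta cm [-5.43 -1.12  0.23] dr deg [-0.03  0.19  0.01]
```

Call:
{"fn": "step_arm", "kwargs": {"increments": [{"delta_pos": [0.6, -0.6, 0.1], "dr": [0, 0, 0], "fingers": 0.55}, {"delta_pos": [0.6, -1.1, 0.2], "dr": [0, 0, 0], "fingers": 0.55}, {"delta_pos": [0.2, -1.1, 0.2], "dr": [0, 0, 0], "fingers": 0.55}, {"delta_pos": [-0.3, -1.1, 0.2], "dr": [0, 0, 0], "fingers": 0.55}, {"delta_pos": [-0.8, -1.1, 0.2], "dr": [0, 0, 0], "fingers": 0.55}]}}

```text
time: 2.65
tool_pos: [0.5703, -0.066, 0.0158]
tool_rot: [3.141, -0.001, 0.02]
contact_force: [1.3, -0.7, 0.2]
opening: 0.0207
grip_force: 0.4
```

```bash
python3 -c "
from h import *; to(.0055,-.084,.014)"
```

```text
t 2.65 board xy mm [ 53.5 -83.3] z 15.8 rot [ 3.141e+00 -1.000e-03  2.000e-02] F [ 1.3 -0.7  0.2] open 0.0207
delta cm [-4.8   0.06  0.18] dr deg [ 0.03 -0.05  0.1 ]
```

Call:
{"fn": "step_arm", "kwargs": {"increments": [{"delta_pos": [-0.5, 0, 0], "dr": [0, 0, 0], "fingers": 0.55}, {"delta_pos": [-1, 0, 0], "dr": [0, 0, 0], "fingers": 0.55}, {"delta_pos": [-1.5, 0, 0], "dr": [0, 0, 0], "fingers": 0.55}, {"delta_pos": [-2, 0, 0], "dr": [0, 0, 0], "fingers": 0.55}, {"delta_pos": [-2.5, 0, 0], "dr": [0, 0, 0], "fingers": 0.55}]}}

```text
time: 3.28
tool_pos: [0.5451, -0.0663, 0.0155]
tool_rot: [3.141, -0.0, 0.02]
contact_force: [1.1, 0.7, 0.9]
opening: 0.0205
grip_force: 0.8
```

```bash
python3 -c "
from h import *; to(.0055,-.084,.014)
import cv2
im=viewer.read_camera('top'); cv2.imwrite('pics/t2.png',cv2.resize(im[165:228,185:315,::-1],None,fx=6,fy=6,interpolation=cv2.INTER_CUBIC))"
```

```text
t 3.275 board xy mm [ 28.3 -83.2] z 15.5 rot [ 3.141 -0.     0.02 ] F [1.1 0.7 0.9] open 0.0205
delta cm [-2.28  0.07  0.15] dr deg [ 0.01 -0.02  0.1 ]
```

View pics/t2.png

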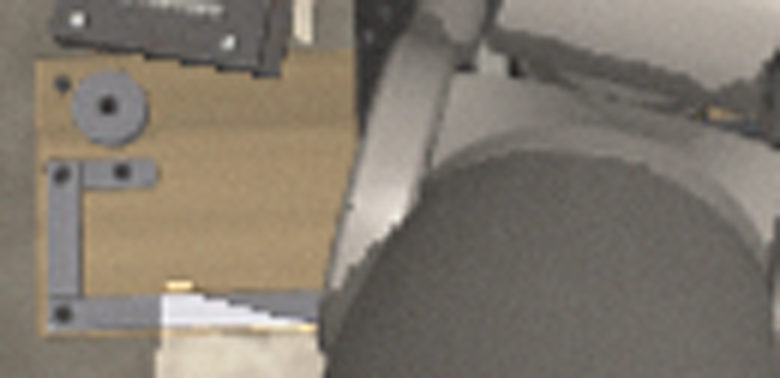

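The arm hides the spacer in the top view, so I'll push on and use the force reading to detect the rail.

Call:
{"fn": "step_arm", "kwargs": {"increments": [{"delta_pos": [-0.4, 0, 0], "dr": [0, 0, 0], "fingers": 0.55}, {"delta_pos": [-0.8, 0, 0], "dr": [0, 0, 0], "fingers": 0.55}, {"delta_pos": [-1.2, 0, 0], "dr": [0, 0, 0], "fingers": 0.55}, {"delta_pos": [-1.6, 0, 0], "dr": [0, 0, -0.1], "fingers": 0.55}, {"delta_pos": [-2, 0, 0], "dr": [0, 0, -0.1], "fingers": 0.55}]}}

```text
time: 3.95
tool_pos: [0.5272, -0.0667, 0.0159]
tool_rot: [3.141, -0.005, 0.021]
contact_force: [12.2, 4.2, -0.2]
opening: 0.0208
grip_force: 5.8
```

Call:
{"fn": "step_arm", "kwargs": {"increments": [{"delta_pos": [-0.1, 0, 0], "dr": [0, 0, 0], "fingers": 0.55}, {"delta_pos": [-0.2, 0, 0], "dr": [0, 0, 0], "fingers": 0.55}, {"delta_pos": [-0.3, 0, 0], "dr": [0, 0, 0], "fingers": 0.55}, {"delta_pos": [-0.3, 0, 0], "dr": [0, 0, 0], "fingers": 0.55}, {"delta_pos": [-0.3, 0, 0], "dr": [0, 0, 0], "fingers": 0.55}]}}

```text
time: 4.58
tool_pos: [0.5271, -0.0668, 0.017]
tool_rot: [3.14, -0.011, 0.021]
contact_force: [12.5, 5.0, 0.7]
opening: 0.0206
grip_force: 6.4
```

```bash
python3 -c "
from h import *; to(.0055,-.084,.014)"
```

```text
t 4.575 board xy mm [ 10.3 -83.4] z 17.0 rot [ 3.14  -0.011  0.021] F [12.5  5.   0.7] open 0.0206
delta cm [-0.48  0.06  0.29] dr deg [ 0.08 -0.62  0.16]
```

```bash
python3 -c "
from h import *
import cv2
a=viewer.read_camera('wrist')[:,:,::-1]; b=viewer.read_camera('scene')[165:229,235:320,::-1]
b=cv2.resize(b,(510,384),interpolation=cv2.INTER_CUBIC)
cv2.imwrite('pics/ws3.png',cv2.resize(cv2.hconcat([a,b]),None,fx=.78,fy=.78))"
```

```text
(no output)
```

View pics/ws3.png

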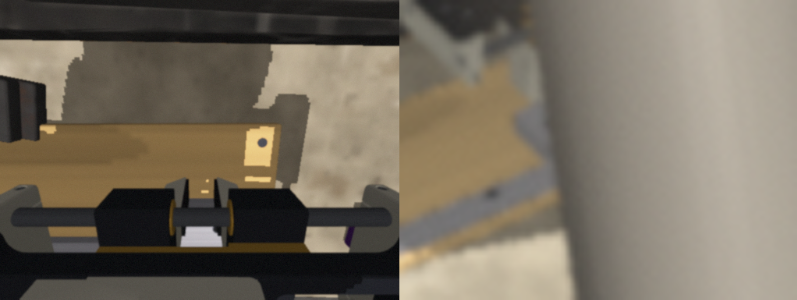

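The scene crop shows the spacer's left end at about (530,140), close to the rail, but it can't confirm that it's flush. I'll press a little harder, then back off and look from above.

Call:
{"fn": "step_arm", "kwargs": {"increments": [{"delta_pos": [-0.2, 0, 0], "dr": [0, 0, 0], "fingers": 0.55}, {"delta_pos": [-0.4, 0, 0], "dr": [0, 0, 0], "fingers": 0.55}, {"delta_pos": [-0.6, 0, 0], "dr": [0, 0, 0], "fingers": 0.55}, {"delta_pos": [-0.6, 0, 0], "dr": [0, 0, 0], "fingers": 0.55}, {"delta_pos": [-0.6, 0, 0], "dr": [0, 0, 0], "fingers": 0.55}]}}

```text
time: 5.3
tool_pos: [0.5267, -0.0671, 0.019]
tool_rot: [3.139, -0.023, 0.02]
contact_force: [25.8, 10.2, 2.3]
opening: 0.0203
grip_force: 12.7
```

```bash
python3 -c "
from h import *; to(.0055,-.084,.014)"
```

```text
t 5.3 board xy mm [  9.9 -83.7] z 19.0 rot [ 3.139 -0.023  0.02 ] F [25.8 10.2  2.3] open 0.0203
delta cm [-0.45  0.03  0.48] dr deg [ 0.17 -1.33  0.09]
```

Call:
{"fn": "step_arm", "kwargs": {"increments": [{"delta_pos": [1, 0, 0], "dr": [0, 0, 0], "fingers": 0.55}, {"delta_pos": [3, 0, 0], "dr": [0, 0, 0], "fingers": 0.55}, {"delta_pos": [3, 0, -4], "dr": [0, 0, 0], "fingers": 0.55}, {"delta_pos": [3, 3, -8], "dr": [0, 0, 0], "fingers": 0.55}, {"delta_pos": [3, 8, -10], "dr": [0, 0, 0], "fingers": 0.55}]}}

```text
time: 5.92
tool_pos: [0.5482, -0.146, 0.1173]
tool_rot: [3.141, -0.001, 0.024]
contact_force: [0.8, -1.1, 0.4]
opening: 0.0207
grip_force: 0.0
```

Call:
{"fn": "step_arm", "kwargs": {"increments": [{"delta_pos": [0, 3, 0], "dr": [0, 0, 0], "fingers": 0.55}, {"delta_pos": [-2, 7, 0], "dr": [0, 0, 0], "fingers": 0.55}, {"delta_pos": [-4, 10, 0], "dr": [0, 0, 0], "fingers": 0.55}, {"delta_pos": [-5, 12, 0], "dr": [0, 0, 0], "fingers": 0.55}, {"delta_pos": [-5, 12, 0], "dr": [0, 0, 0], "fingers": 1}]}}

```text
time: 6.55
tool_pos: [0.4994, -0.2682, 0.115]
tool_rot: [-3.141, 0.001, 0.019]
contact_force: [0.4, -0.7, -0.1]
opening: 0.0145
grip_force: 0.0
```

```bash
python3 -c "
from h import *; to(.0055,-.084,.014)
import cv2
im=viewer.read_camera('top'); cv2.imwrite('pics/t4.png',cv2.resize(im[165:228,185:315,::-1],None,fx=6,fy=6,interpolation=cv2.INTER_CUBIC))"
```

```text
t 6.55 board xy mm [ -21.1 -284.3] z 115.0 rot [-3.141e+00  1.000e-03  1.900e-02] F [ 0.4 -0.7 -0.1] open 0.0145
delta cm [  2.69 -20.02  10.11] dr deg [-0.04  0.09  0.05]
```

View pics/t4.png

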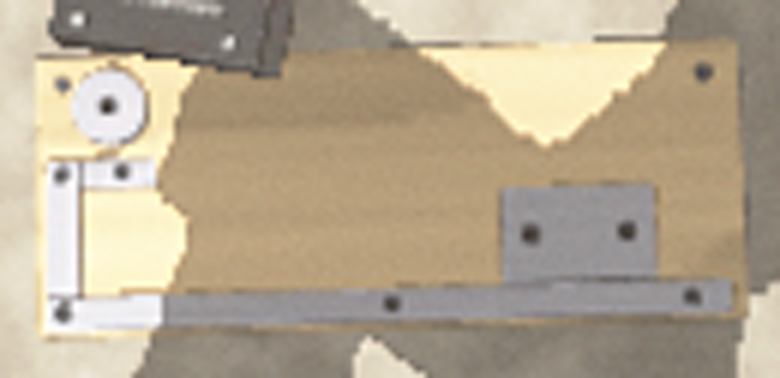

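The spacer now lies along the rail: holes at (530,234) and (626,231), left edge at 501, right edge at 655, and its near edge meets the rail.

```bash
python3 - <<'E'
from h import *
g=lambda u,v,z: Rb.T@(ray('top',((u+.5)/6-.5+185,(v+.5)/6-.5+165),z)[:2]-O)
a,b=g(530,234,.026),g(626,231,.026); d=a-b
print('ctr',(a+b)/2,'ang rad',np.arctan2(-d[0],d[1]),'far edge',g(501,187,.026),g(655,184,.026),'right',g(655,230,.026))
to(-.024,-.155,.10)
E
```

```text
ctr [-0.02245494 -0.07792256] ang rad 0.00818208624711827 far edge [-0.00263977 -0.04647271] [-0.00288216 -0.11061505] right [-0.022154   -0.10991669]
t 6.6 board xy mm [ -20.5 -283.4] z 115.1 rot [-3.141e+00  1.000e-03  2.000e-02] F [-0.4 -0.   0.4] open 0.011
delta cm [ -0.32 -12.84   1.52] dr deg [-0.05  0.06  0.11]
```

Call:
{"fn": "step_arm", "kwargs": {"increments": [{"delta_pos": [-0.1, -4, 0], "dr": [0, 0, 0], "fingers": 1}, {"delta_pos": [-0.2, -8, 0], "dr": [0, 0, 0], "fingers": 1}, {"delta_pos": [-0.2, -12, 0], "dr": [0, 0, 0], "fingers": 1}, {"delta_pos": [-0.2, -13, 1], "dr": [0, 0, 0], "fingers": 1}, {"delta_pos": [-0.2, -13, 4], "dr": [0, 0, 0], "fingers": 1}]}}

```text
time: 7.22
tool_pos: [0.4971, -0.1365, 0.0759]
tool_rot: [3.14, -0.003, 0.024]
contact_force: [-0.1, 0.6, -0.2]
opening: 0.0001
grip_force: 0.0
```

```bash
python3 -c "
from h import *; to(-.023,-.151,.0155)"
```

```text
t 7.225 board xy mm [ -20.9 -152.5] z 75.9 rot [ 3.14e+00 -3.00e-03  2.40e-02] F [-0.1  0.6 -0.2] open 0.0001
delta cm [-0.22 -0.17  6.04] dr deg [ 0.09 -0.17  0.35]
```

Call:
{"fn": "step_arm", "kwargs": {"increments": [{"delta_pos": [-0.1, 0, 2], "dr": [0, 0, 0.2], "fingers": 1}, {"delta_pos": [-0.2, 0, 4.5], "dr": [0, 0, 0.2], "fingers": 1}, {"delta_pos": [-0.2, 0, 6], "dr": [0, 0, 0.2], "fingers": 1}, {"delta_pos": [-0.2, -0.5, 6], "dr": [0, 0, 0.2], "fingers": 1}, {"delta_pos": [-0.2, -1, 6], "dr": [0, 0, 0.2], "fingers": 1}]}}

```text
time: 7.85
tool_pos: [0.4941, -0.1272, 0.0159]
tool_rot: [3.141, -0.001, 0.018]
contact_force: [-0.4, -0.3, -0.2]
opening: 0.0005
grip_force: 0.0
```

```bash
python3 -c "
from h import *; to(-.024,.047,.0155)"
```

```text
t 7.85 board xy mm [ -23.8 -143.2] z 15.9 rot [ 3.141e+00 -1.000e-03  1.800e-02] F [-0.4 -0.3 -0.2] open 0.0005
delta cm [ -0.02 -19.02   0.03] dr deg [ 0.02 -0.05 -0.  ]
```

Now I'll slide it along the rail with a slight bias towards the rail.

Call:
{"fn": "step_arm", "kwargs": {"increments": [{"delta_pos": [0, -0.7, 0], "dr": [0, 0, 0], "fingers": 1}, {"delta_pos": [0, -1.3, 0], "dr": [0, 0, 0], "fingers": 1}, {"delta_pos": [0, -1.9, 0], "dr": [0, 0, 0], "fingers": 1}, {"delta_pos": [-0.1, -2.5, 0], "dr": [0, 0, 0], "fingers": 1}, {"delta_pos": [-0.1, -3.1, 0], "dr": [0, 0, 0], "fingers": 1}]}}

```text
time: 8.48
tool_pos: [0.4926, -0.0964, 0.0158]
tool_rot: [3.141, -0.001, 0.018]
contact_force: [1.6, -2.5, 1.1]
opening: 0.0007
grip_force: 1.3
```

Call:
{"fn": "step_arm", "kwargs": {"increments": [{"delta_pos": [0, -0.7, 0], "dr": [0, 0, 0], "fingers": 1}, {"delta_pos": [0, -1.4, 0], "dr": [0, 0, 0], "fingers": 1}, {"delta_pos": [-0.1, -2.1, 0], "dr": [0, 0, 0], "fingers": 1}, {"delta_pos": [-0.1, -2.8, 0], "dr": [0, 0, 0], "fingers": 1}, {"delta_pos": [-0.1, -3.5, 0], "dr": [0, 0, 0], "fingers": 1}]}}

```text
time: 9.1
tool_pos: [0.4912, -0.0613, 0.0157]
tool_rot: [3.141, -0.002, 0.018]
contact_force: [2.7, -3.5, 3.9]
opening: 0.0004
grip_force: 2.5
```

```bash
python3 -c "
from h import *; to(-.024,.047,.0155)"
```

```text
t 9.1 board xy mm [-25.5 -77.2] z 15.7 rot [ 3.141e+00 -2.000e-03  1.800e-02] F [ 2.7 -3.5  3.9] open 0.0004
delta cm [ 1.500e-01 -1.242e+01  1.000e-02] dr deg [ 0.04 -0.1  -0.  ]
```

Call:
{"fn": "step_arm", "kwargs": {"increments": [{"delta_pos": [0, -0.7, 0], "dr": [0, 0, 0], "fingers": 1}, {"delta_pos": [0, -1.4, 0], "dr": [0, 0, 0], "fingers": 1}, {"delta_pos": [0, -2.1, 0], "dr": [0, 0, 0], "fingers": 1}, {"delta_pos": [0, -2.8, 0], "dr": [0, 0, 0], "fingers": 1}, {"delta_pos": [0, -3.5, 0], "dr": [0, 0, 0], "fingers": 1}]}}

```text
time: 9.72
tool_pos: [0.4904, -0.0263, 0.0157]
tool_rot: [3.141, -0.001, 0.018]
contact_force: [2.8, -4.6, 3.4]
opening: 0.0003
grip_force: 2.7
```

Call:
{"fn": "step_arm", "kwargs": {"increments": [{"delta_pos": [0, -0.7, 0], "dr": [0, 0, 0], "fingers": 1}, {"delta_pos": [0, -1.4, 0], "dr": [0, 0, 0], "fingers": 1}, {"delta_pos": [0, -2.1, 0], "dr": [0, 0, 0], "fingers": 1}, {"delta_pos": [0, -2.8, 0], "dr": [0, 0, 0], "fingers": 1}, {"delta_pos": [0, -3.5, 0], "dr": [0, 0, 0], "fingers": 1}]}}

```text
time: 10.35
tool_pos: [0.4896, 0.0088, 0.0157]
tool_rot: [3.141, -0.001, 0.018]
contact_force: [3.3, -4.3, 3.5]
opening: 0.001
grip_force: 2.9
```

```bash
python3 -c "
from h import *; to(-.024,.047,.0155)
import cv2
im=viewer.read_camera('top'); cv2.imwrite('pics/t5.png',cv2.resize(im[165:228,185:315,::-1],None,fx=6,fy=6,interpolation=cv2.INTER_CUBIC))"
```

```text
t 10.35 board xy mm [-25.8  -7.2] z 15.7 rot [ 3.141e+00 -1.000e-03  1.800e-02] F [ 3.3 -4.3  3.5] open 0.001
delta cm [ 0.18 -5.42  0.02] dr deg [ 0.03 -0.06  0.01]
```

View pics/t5.png

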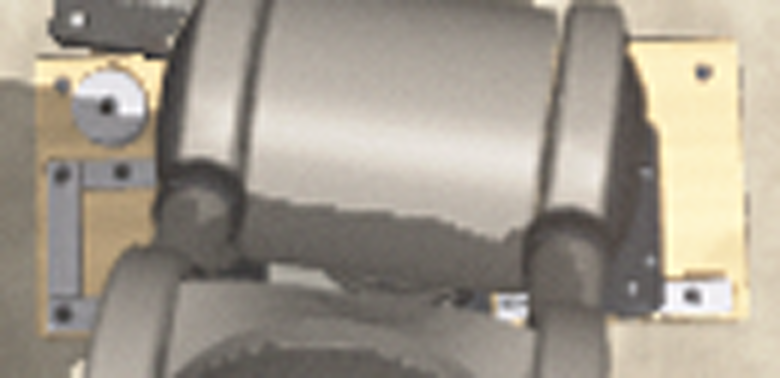

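The arm hides the spacer again, but the pocket is free and the round spacer is unmoved at (109,106). I'll carry on and slow down before the stop.

Call:
{"fn": "step_arm", "kwargs": {"increments": [{"delta_pos": [0, -0.7, 0], "dr": [0, 0, 0], "fingers": 1}, {"delta_pos": [0, -1.4, 0], "dr": [0, 0, 0], "fingers": 1}, {"delta_pos": [0, -2.1, 0], "dr": [0, 0, 0], "fingers": 1}, {"delta_pos": [0, -2.8, 0], "dr": [0, 0, 0], "fingers": 1}, {"delta_pos": [0, -3.5, 0], "dr": [0, 0, 0], "fingers": 1}]}}

```text
time: 11.02
tool_pos: [0.4888, 0.0435, 0.0157]
tool_rot: [3.141, -0.001, 0.018]
contact_force: [3.1, -4.9, 4.8]
opening: 0.0004
grip_force: 3.3
```

Call:
{"fn": "step_arm", "kwargs": {"increments": [{"delta_pos": [0, -0.4, 0], "dr": [0, 0, 0], "fingers": 1}, {"delta_pos": [0, -0.8, 0], "dr": [0, 0, 0], "fingers": 1}, {"delta_pos": [0, -1.2, 0], "dr": [0, 0, 0], "fingers": 1}, {"delta_pos": [0, -1.6, 0], "dr": [0, 0, 0], "fingers": 1}, {"delta_pos": [0, -1.8, 0], "dr": [0, 0, 0], "fingers": 1}]}}

```text
time: 11.65
tool_pos: [0.4884, 0.0615, 0.0156]
tool_rot: [3.141, -0.0, 0.018]
contact_force: [3.2, -4.3, 4.6]
opening: 0.0002
grip_force: 3.5
```

Call:
{"fn": "step_arm", "kwargs": {"increments": [{"delta_pos": [0, -0.2, 0], "dr": [0, 0, 0], "fingers": 1}, {"delta_pos": [0, -0.4, 0], "dr": [0, 0, 0], "fingers": 1}, {"delta_pos": [0, -0.5, 0], "dr": [0, 0, 0], "fingers": 1}, {"delta_pos": [0, -0.5, 0], "dr": [0, 0, 0], "fingers": 1}, {"delta_pos": [0, -0.5, 0], "dr": [0, 0, 0], "fingers": 1}]}}

```text
time: 12.28
tool_pos: [0.4883, 0.0664, 0.0156]
tool_rot: [3.141, -0.0, 0.018]
contact_force: [2.6, -5.2, 6.1]
opening: 0.0005
grip_force: 3.2
```

```bash
python3 -c "
from h import *; to(-.024,.047,.0155)"
```

```text
t 12.275 board xy mm [-26.1  50.5] z 15.6 rot [ 3.141 -0.     0.018] F [ 2.6 -5.2  6.1] open 0.0005
delta cm [0.21 0.35 0.01] dr deg [ 0.02 -0.02  0.  ]
```

Call:
{"fn": "step_arm", "kwargs": {"increments": [{"delta_pos": [0, -0.2, 0], "dr": [0, 0, 0], "fingers": 1}, {"delta_pos": [0, -0.4, 0], "dr": [0, 0, 0], "fingers": 1}, {"delta_pos": [0, -0.6, 0], "dr": [0, 0, 0], "fingers": 1}, {"delta_pos": [0, -0.6, 0], "dr": [0, 0, 0], "fingers": 1}, {"delta_pos": [0, -0.6, 0], "dr": [0, 0, 0], "fingers": 1}]}}

```text
time: 12.9
tool_pos: [0.4882, 0.0705, 0.0156]
tool_rot: [3.139, -0.0, 0.019]
contact_force: [2.0, -15.5, 5.3]
opening: 0.0002
grip_force: 7.4
```

Call:
{"fn": "step_arm", "kwargs": {"increments": [{"delta_pos": [0, -0.2, 0], "dr": [0, 0, 0], "fingers": 1}, {"delta_pos": [0, -0.4, 0], "dr": [0, 0, 0], "fingers": 1}, {"delta_pos": [0, -0.5, 0], "dr": [0, 0, 0], "fingers": 1}, {"delta_pos": [0, -0.5, 0], "dr": [0, 0, 0], "fingers": 1}, {"delta_pos": [0, -0.5, 0], "dr": [0, 0, 0], "fingers": 1}]}}

```text
time: 13.52
tool_pos: [0.4883, 0.0712, 0.0157]
tool_rot: [3.133, 0.001, 0.02]
contact_force: [1.3, -41.7, 6.2]
opening: 0.0006
grip_force: 16.9
```

```bash
python3 -c "
from h import *; to(-.024,.047,.0155)"
```

```text
t 13.525 board xy mm [-26.   55.3] z 15.7 rot [3.133e+00 1.000e-03 2.000e-02] F [  1.3 -41.7   6.2] open 0.0006
delta cm [0.2  0.83 0.03] dr deg [0.5  0.03 0.12]
```

It has stopped hard at the end stop. I'll back off, lift and check from above.

Call:
{"fn": "step_arm", "kwargs": {"increments": [{"delta_pos": [0.2, 1.5, 0], "dr": [0, 0, 0], "fingers": 1}, {"delta_pos": [0.4, 4, 0], "dr": [0, 0, 0], "fingers": 1}, {"delta_pos": [0.4, 5, -3], "dr": [0, 0, 0], "fingers": 1}, {"delta_pos": [0.4, 8, -7], "dr": [0, 0, 0], "fingers": 1}, {"delta_pos": [0.4, 12, -10], "dr": [0, 0, 0], "fingers": 1}]}}

```text
time: 14.15
tool_pos: [0.493, -0.0418, 0.116]
tool_rot: [-3.14, 0.002, 0.02]
contact_force: [0.7, -1.3, -1.0]
opening: 0.0005
grip_force: 0.0
```

Call:
{"fn": "step_arm", "kwargs": {"increments": [{"delta_pos": [0, 5, 0], "dr": [0, 0, 0], "fingers": 1}, {"delta_pos": [0, 10, 0], "dr": [0, 0, 0], "fingers": 1}, {"delta_pos": [0, 15, 0], "dr": [0, 0, 0], "fingers": 1}, {"delta_pos": [0, 18, 0], "dr": [0, 0, 0], "fingers": 1}, {"delta_pos": [0, 18, 0], "dr": [0, 0, 0], "fingers": 1}]}}

```text
time: 14.78
tool_pos: [0.4963, -0.223, 0.1143]
tool_rot: [-3.139, 0.002, 0.015]
contact_force: [-0.3, -0.1, -1.0]
opening: 0.0004
grip_force: 0.0
```

```bash
python3 -c "
from h import *; st()
import cv2
im=viewer.read_camera('top'); cv2.imwrite('pics/t6.png',cv2.resize(im[165:228,185:315,::-1],None,fx=6,fy=6,interpolation=cv2.INTER_CUBIC))"
```

```text
t 14.775 board xy mm [ -23.3 -239. ] z 114.3 rot [-3.139e+00  2.000e-03  1.500e-02] F [-0.3 -0.1 -1. ] open 0.0004
```

View pics/t6.png

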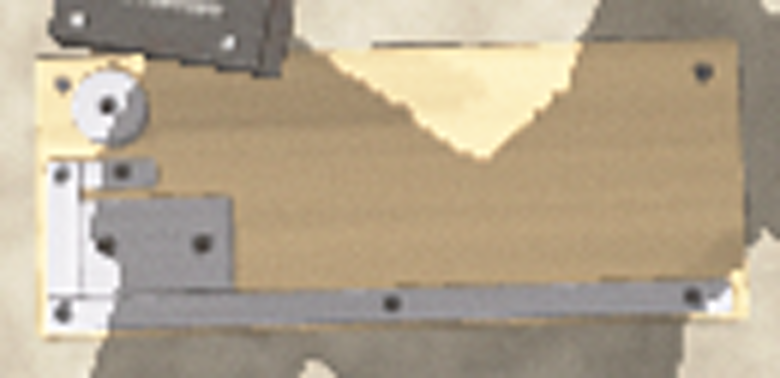

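The spacer sits in the corner: holes at (106,245) and (202,243), right edge at 232, and its left end against the stop at 80.

```bash
python3 - <<'E'
from h import *
g=lambda u,v,z: Rb.T@(ray('top',((u+.5)/6-.5+185,(v+.5)/6-.5+165),z)[:2]-O)
a,b=g(106,245,.026),g(202,243,.026); d=a-b
print('ctr',(a+b)/2,'ang',np.arctan2(-d[0],d[1]),'right far',g(232,197,.026))
E
```

```text
ctr [-0.02316588  0.09840057] ang -0.002287182855760906 right far [-0.0042172   0.06571597]
```

```bash
python3 -c "
from h import *; print(robot.hand_in())"
```

```text
the job is handed in; nothing more can be done
None
```

The flat spacer is fully home in the corner pocket: the last top view put it 0.9 mm from the seat point and parallel to the rail. The arm is clear of everything, and I handed the job in at about 15 s; the hand-in gave no verdict.

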